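# Hang the T-handle key back on its fork

### The arm

A 6-joint arm with a two-finger parallel gripper is mounted at the origin on a cart in front of the work surface, level with it; the furniture and walls round the work are solid. World frame = base frame: x ahead of the robot, y to its left, z up, the work surface at z = 0. Lengths are in m, angles in rad, forces in N, time in s.
With the tool pointing down it reaches from about 0.25 to 0.775 m from the base axis. Payload 4 kg.
Tool frame: the origin (TCP) lies midway between the tips of the shut fingers; the grasp point (between the pads) lies 19 mm behind it; y points along the fingers, x is the direction in which the jaws open and shut, and the axes are right-handed (so a half turn about y gives the same grasp; the last joint's range is limited). The gripper opens to 94 mm and grips with 3 to 60 N. Pads are 16 mm wide; open, the fingers measure 119 mm over their backs; the gripper's body (75 mm by 177 mm) begins 78 mm behind the grasp point.
Start: joints at [1.067, 0.087, 1.371, -0, 1.684, -0.103], TCP at [0.215, 0.506, 0.206] pointing down, gripper open.
Joint ranges: [-3.1, 3.1], [-0.76, 2.03], [0.27, 2.55], [-1.08, 4.22], [0.17, 2.65], [-2.57, 2.57]. Speed limits (rad/s): [2.79, 2.79, 3.14, 3.14, 3.14, 3.14].

### API

Orientations are given as [roll, pitch, yaw] about the fixed x, y, z axes, in that order (R = Rz(yaw) Ry(pitch) Rx(roll)).
In Python, from bench import robot gives the robot as it stands.
- The arm moves only by the shell command python3 -m creep 'ROWS'. ROWS is JSON, a list of rows, each a list of 7 numbers: the shift along the tool's x, y, z in mm, then the turn, a rotation vector about the tool's x, y, z in degrees, then the closure in counts, from 0 (fully open) to 255 (shut). A call has 1 to 5 rows; each row is the pose to reach, as a shift and turn from the pose commanded when the call began, along the tool's axes at that moment; what a row does not reach only later rows make up. A row lasts 1/8 s, in which the tool goes at most 62.5 mm and 10.7 degrees, less where a joint would pass 70% of its speed; a pose out of reach is approached as far as the arm can. A call with a gripper value outside its range is refused whole. The fingers move at their own pace and stop on an object; the grip force is fixed at half the most. Time passes only in rows, so rows that repeat a pose let the fingers close. It gives the time, the measured TCP pose, the force and the opening at its end, in the units of the state.
- robot.get_obs(): the state, without advancing time (a new reading comes with each control period).
- robot.snapshot(name): name is "scene" or "top" or "wrist"; returns a dict with "color" (480x640x3 uint8, blue, green, red), "fx", "fy", "cx", "cy" (pixels), "world_from_camera" (4x4, takes a point from camera to world coordinates); the wrist camera has in their place "mount" (4x4, takes a point from camera to tool coordinates, whose origin is the TCP and whose axes are the tool frame's). Camera axes: x right, y down, z forward; pixel columns grow to the right and rows downward; lengths in m; the calibration is good to about 2 mm. The wrist camera is an equidistant fisheye: a pixel r from the principal point sees the ray r / f radians off the axis. A picture is of the moment at which its call begins: read the wrist's pose just before it. There is no depth.
- robot.close_job(): hands the job in, once; it reports no verdict.
Trained networks look in the newest picture that a camera, given by its name, has taken for a name from the list of things; names that differ only in an ending like _2 or _b are one class to them, and where a whole thing is asked for, a point or a joint stands for the part that bears it (a point fixed in the world has none). Each returns a list of dicts, best first, with "p" (0 to 1); they miss things now and then, are a little off and sometimes report something else, mostly with a low value. They report only what shows in the picture. A call takes as long as a camera call. They do not tell look-alikes from the thing itself.
- robot.spot_in(name, camera): "point" ([x, y, z] in m, in world coordinates, good to about 4 mm: the middle of the surface that is visible of it).
- robot.landmark_of(name, camera): "point" ([x, y, z] in m, in world coordinates, good to about 4 mm: a listed point, or the origin of a listed thing).
The state is a dict: "time": time; "joint_positions": joint angles; "qvel": joint speeds; "joint_torque": joint torques, N m; "tool_pos": TCP position; "ee_rot": TCP orientation; "wrist_force": force on the tool from outside, world axes, zero at the start; "wrist_torque": the same for the moment, N m; "width": finger opening in m.
Only numpy, scipy, OpenCV 4.12 (cv2) and the standard library are available. Lean on these libraries where they do the work, as an engineer would, in place of code of your own. Each camera call takes 0.05 s, during which the arm holds its last target.

### The job

Lift the T-handle key out of the drilled steel block and hang it on the empty middle fork of the rack, between the two keys that already hang there: slide its shank in from the open mouth, past the sprung catch to the end of the slot, let its collar down flat on the fork with the handle in line with the rail, and let go. The middle fork was clamped by hand and does not stand exactly in the middle of the bay or quite as far out as the others, so feel for it gently; never force the key against the rack, and do not knock the neighbouring keys, the gear or the tape measure.

Things in the scene. Friction and masses are not known exactly. Their poses are not given: they have to be found in the camera images.
- key_handle (a point): Centre of the key's handle, a black crossbar 18 (x) x 70 (y) x 20 (z) mm, gripped across its 18 mm. The key is a T: a steel shank 9 mm thick runs straight down (-z) from the handle's middle and bears a round collar. z points up the shank, y along the handle. Shank tip 136 mm below this point. About 0.18 kg. Starts upright in the block's hole
- key_collar (a point): Centre of the underside of the key's round dark steel collar (24 mm across, 6 mm thick), on the shank's axis, 46 mm below the handle's centre; 90 mm of bare shank, 9 mm in diameter, hang below it. Axes as key_handle
- key_tip (a point): Lower end of the key's shank, on its axis; same axes as key_handle
- key: The T-handle key as a whole; origin and axes as point key_collar
- block: Fixed dark steel block 70 (x) x 90 (y) x 45 (z) mm with a 10 mm vertical hole, 30 mm deep, in the middle of its top; origin at the centre of its underside on the table
- rack: Fixed tool rack: foot 100 x 290 mm, two posts and a horizontal rail that carries three flat steel forks. Origin at the middle of its underside; x points into the rack (keys are slid in along +x), y along the rail, z up. Rail and fork tops are 150 mm up; only hanging keys stand higher. The rack bears a push of 18 N at the most
- bay (a point): Middle of the bay between the outer forks, level with the forks' top face, at the x where a shank's axis stands when fully home in an outer fork; axes as the rack's. The middle fork is empty and firmly clamped, but displaced from this point by up to 18 mm along y and 5 mm along x, which is not measured. Its +y prong has a sprung catch, see fork_right
- fork_left (a point): The outer fork at +92 mm (y) from the bay, same place on it as bay. All three forks are alike: two prongs 8 mm wide, 8 mm thick, with a 11.5 mm slot between, open to -x (27.5 mm over both). The prongs reach 45 mm to -x of this point; their last 5 mm turn up 4 mm above the top face. The slot's end stops a 9 mm shank with its axis at this x. The collar rests on the prongs
- fork_right (a point): The outer fork at -92 mm (y) from the bay, as fork_left. On each outer fork hangs a key, its 18 x 70 x 20 mm handle along the rail and centred 46 mm above this point: 114 mm are free between them. Only the middle fork has a catch: a round nose that bulges 4.5 mm into its slot from the +y prong, 12 mm before a fully home shank's axis; pushing a shank past it takes up to 6 N
- key_long: Neighbouring T-handle key with a longer shank (115 mm below its collar), hanging loose on an outer fork (either side); origin at the centre of its collar's underside, y along its handle, z up. Bystander
- key_short: Neighbouring T-handle key with a shorter shank (70 mm below its collar), hanging loose on the other outer fork; origin and axes as key_long. Bystander
- gear: Loose steel gear, 60 mm across, 21 mm high, lying on the table; origin at the centre of its underside. Bystander
- tape_measure: Loose tape measure 37 x 77 x 60 mm standing on the table; origin at the centre of its underside. Bystander
Things that resemble listed ones, but are neither listed nor needed, are in the scene too. Leave any purple or yellow look-alike of the key alone.

How it is judged:
On the way, in this order (a step that is already met when the one before it is completed fails the run):
1. the key is lifted clear of the block, upright (z of key_tip in the frame of block above 0.05 m and angle between key's own z axis and vertical below 0.2 rad), for 0.2 s.
2. the key's shank stands in the fork's reach in front of the catch, its collar just above the prongs (x of key_collar in the frame of bay between -0.045 and -0.02 m and z of key_collar in the frame of bay below 0.03 m and y of key_collar in the frame of bay between -0.023 and 0.023 m), for 0.02 s.
3. the key's shank is in the middle fork, past the catch (x of key_collar in the frame of bay above -0.012 m and z of key_collar in the frame of bay below 0.05 m and y of key_collar in the frame of bay between -0.023 and 0.023 m), for 0.1 s.
At the end, for the whole second after the job is handed in: The key hangs at rest on the middle fork: collar underside within 3 mm of the forks' top face, shank behind the catch (its axis from 12 mm before to 10 mm beyond the bay point along x, within 23 mm of it along y), key upright within 0.08 rad, handle within 0.2 rad of the rail's direction (z of key_collar in the frame of bay between -0.003 and 0.003 m and x of key_collar in the frame of bay between -0.012 and 0.01 m and y of key_collar in the frame of bay between -0.023 and 0.023 m and angle between key's own z axis and vertical below 0.08 rad and angle between the y axis of key and the y axis of rack, either way round below 0.2 rad and contact force between key and rack above 0.3 N and linear speed of key below 0.02 m/s); the robot touches nothing.
It fails at once if the key is forced against the rack with more than 18 N (contact force between key and rack above 18 N).
It fails at once if the robot itself bears on the rack with more than 15 N (contact force between any of the fingers, the arm and rack above 15 N).
It fails at once if a neighbouring key is knocked: shifted more than 8 mm or tilted more than 0.15 rad (distance of any of key_long, key_short from where it was at the start of the episode above 0.008 m or angle between any of key_long, key_short's own z axis and vertical above 0.15 rad).
It fails at once if the gear or the tape measure is moved more than 15 mm (distance of any of gear, tape_measure from where it was at the start of the episode above 0.015 m).
It also fails if it takes over 59 s, if anything falls off the work surface, if the arm or the gripper's body presses on something with over 40 N, if the wrist force passes 120 N, or if a joint passes its speed limit or range.

## Working session

There is one attempt and no reset: what is moved stays moved. The work goes in short steps, Python scripts to look and compute and a shell command to move; the robot and the scene stay as the last step left them, time stands still between calls to the robot, and variables do not carry over. Pictures are saved under pics/ and viewed, and the job is handed in when it is done.

```bash
ls; mkdir -p pics; python3 - <<'E'
from bench import robot
import cv2
o=robot.get_obs(); print(o['time'],o['tool_pos'],o['ee_rot'],o['width'])
for c in ("scene","top"):
    s=robot.snapshot(c); cv2.imwrite(f"pics/{c}0.png",s["color"])
    print(c,s["fx"],s["cx"],s["cy"],s["world_from_camera"])
    for n in ("key_handle","key_collar","block","rack","bay","fork_left","fork_right","key_long","key_short","gear","tape_measure"):
        r=robot.landmark_of(n,c); print(n,[( [round(v,4) for v in d["point"]],round(d["p"],2)) for d in r[:3]])
print(robot.get_obs()['time'])
E
```

```text
pics
0.0 [0.21432304 0.50593418 0.20433284] [-1.57060064  0.00216013  1.17001205] 0.09380964286530999
scene 577.6342121826241 319.2665054825627 231.51982521301673 [[ 0.68380852 -0.45225826  0.57259792 -0.13820583]
 [-0.72952003 -0.43920808  0.52430601 -0.57463057]
 [ 0.01436791 -0.77624656 -0.63026569  0.83427117]
 [ 0.          0.          0.          1.        ]]
key_handle [([0.4149, 0.223, 0.1317], 0.78), ([0.4269, 0.1086, 0.1549], 0.65), ([0.3257, 0.1493, 0.1346], 0.62)]
key_collar [([0.4133, 0.2271, 0.0902], 0.94), ([0.3288, 0.1455, 0.0855], 0.58), ([0.4271, 0.1106, 0.106], 0.56)]
block [([0.4269, 0.1101, 0.0026], 0.81)]
rack [([0.589, 0.111, 0.0041], 0.64)]
bay [([0.5951, 0.1095, 0.1501], 0.55)]
fork_left [([0.5783, 0.1993, 0.1511], 0.67)]
fork_right [([0.6117, 0.0177, 0.1507], 0.83), ([0.4312, 0.1105, 0.1537], 0.47)]
key_long [([0.5771, 0.1971, 0.1483], 0.65)]
key_short [([0.6109, 0.0189, 0.1511], 0.98)]
gear [([0.54, -0.1337, 0.0012], 0.59)]
tape_measure [([0.6628, -0.1437, 0.0041], 0.83)]
top 450.1275120999608 315.24579844505524 241.82016528461142 [[-0.02228785 -0.99276688 
[... 223 characters left out ...]
([0.4142, 0.2238, 0.1374], 0.76), ([0.3274, 0.1489, 0.1368], 0.75)]
key_collar [([0.3292, 0.15, 0.0904], 0.97), ([0.4078, 0.2249, 0.0901], 0.85), ([0.424, 0.11, 0.1035], 0.82)]
block [([0.4272, 0.1079, 0.0013], 0.86), ([0.6083, 0.0142, 0.1495], 0.22)]
rack [([0.5974, 0.1076, -0.0021], 0.66), ([0.5409, -0.1332, -0.0017], 0.59)]
bay [([0.5965, 0.1076, 0.149], 0.77)]
fork_left [([0.5789, 0.2, 0.1507], 0.76)]
fork_right [([0.6106, 0.0129, 0.1486], 0.65)]
key_long [([0.5773, 0.1953, 0.1479], 0.76)]
key_short [([0.598, 0.1067, 0.0016], 0.63)]
gear [([0.5421, -0.1332, 0.0016], 0.81)]
tape_measure [([0.658, -0.1459, -0.0027], 0.61), ([0.612, 0.016, 0.15], 0.42), ([0.4237, 0.1089, 0.1037], 0.27)]
1.2
```

View images.

View pics/scene0.png

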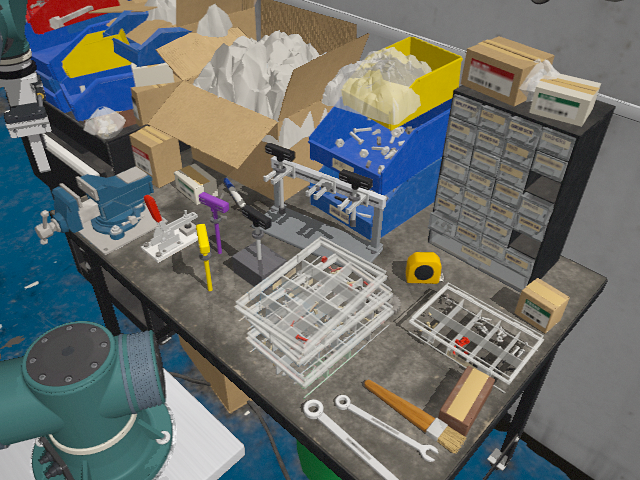

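View pics/top0.png

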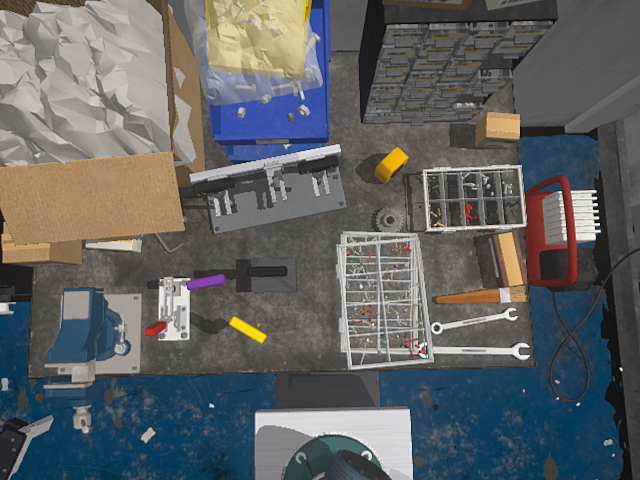

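```bash
python3 - <<'E'
import cv2
t=cv2.imread("pics/top0.png")
cv2.imwrite("pics/topz.png",cv2.resize(t[130:310,170:360],None,fx=4,fy=3.2*1.25/1.25*1.0 if 0 else 4,interpolation=cv2.INTER_CUBIC)[:600*10//10+120][:, :760][0:720][::1][:600])
cv2.imwrite("pics/topk.png",cv2.resize(t[230:320,140:320],None,fx=4.4,fy=4.4,interpolation=cv2.INTER_CUBIC))
s=cv2.imread("pics/scene0.png")
cv2.imwrite("pics/scz.png",cv2.resize(s[130:280,190:390],None,fx=4,fy=4,interpolation=cv2.INTER_CUBIC))
E
```

```text
(no output)
```

View pics/topz.png

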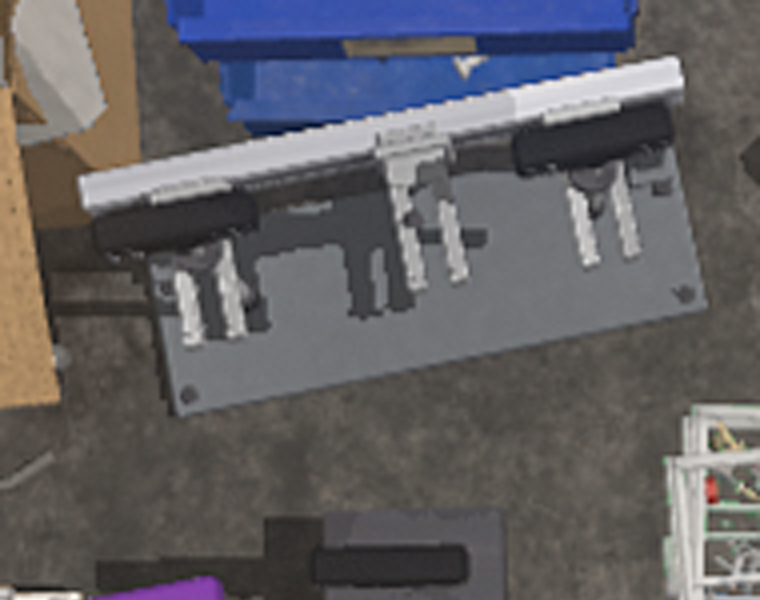

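View pics/topk.png

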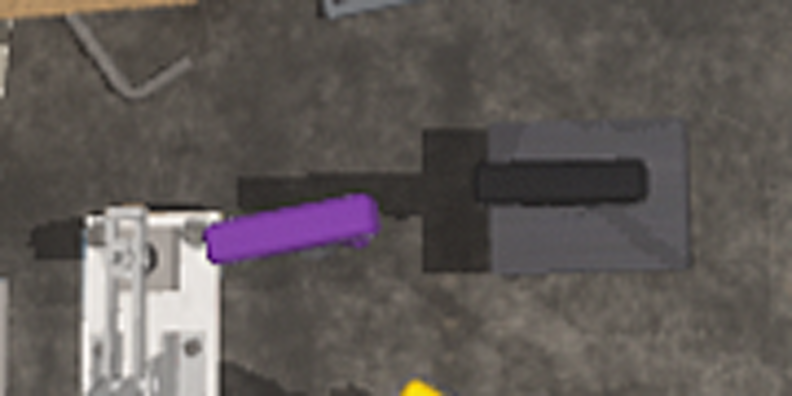

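View pics/scz.png

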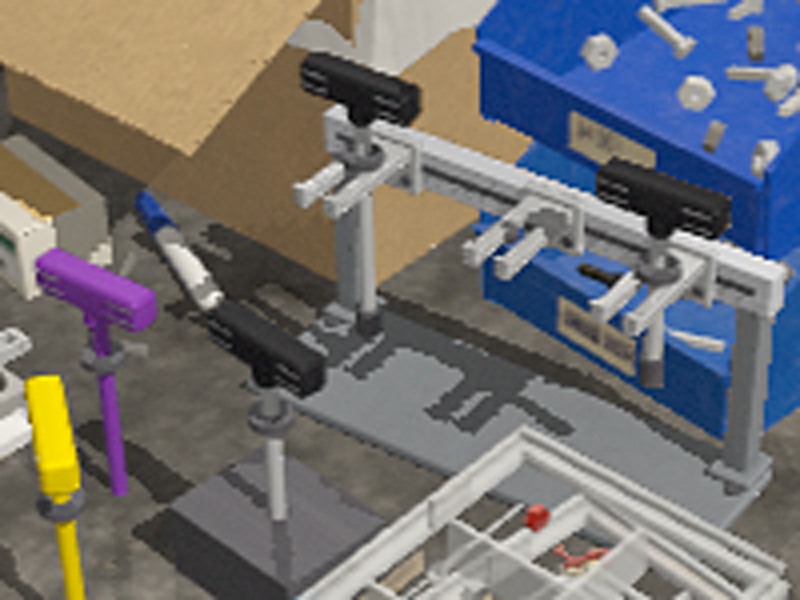

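```bash
cat > h.py <<'E'
import numpy as np, cv2
from scipy.spatial.transform import Rotation as R
from bench import robot
def st():
    o=robot.get_obs(); print("t",round(o['time'],2),"tcp",np.round(o['tool_pos'],4),"rot",np.round(o['ee_rot'],3),"F",np.round(o['wrist_force'],2),"T",np.round(o['wrist_torque'],2),"w",round(o['width'],4)); return o
def row(p,yaw,o=None):
    o=o or robot.get_obs()
    Rc=R.from_euler('xyz',o['ee_rot']); Rt=R.from_euler('xyz',[-np.pi/2,0,yaw])
    d=Rc.inv().apply(np.array(p)-o['tool_pos'])*1000
    r=(Rc.inv()*Rt).as_rotvec(degrees=True)
    print("row",np.round(d,1),np.round(r,2))
def ray(s,u,v,z):
    T=s["world_from_camera"]; d=T[:3,:3]@np.array([(u-s["cx"])/s["fx"],(v-s["cy"])/s["fy"],1]); o=T[:3,3]
    return o+d*(z-o[2])/d[2]
E
python3 - <<'E'
from h import *
o=st(); row([.428,.110,.205],-.022,o)
s=robot.snapshot("top")
def P(x,y,z): return ray(s,170+(x+.5)/4-.5,130+(y+.5)/4-.5,z)
tip={n:(P(*a,.154)+P(*b,.154))/2 for n,a,b in (("L",(193,343),(236,334)),("M",(418,287),(459,278)),("R",(590,263),(632,254)))}
for n in tip: print(n,np.round(tip[n],4))
d=tip["L"]-tip["R"]; yaw=np.arctan2(-d[0],d[1]); print("yaw",yaw,np.linalg.norm(d))
m=tip["M"]-(tip["L"]+tip["R"])/2; print("off",R.from_euler('z',-yaw).apply(m))
ex=R.from_euler('z',yaw).apply([.045,0,0]); print("bay",(tip["L"]+tip["R"])/2+ex,"mid",tip["M"]+ex)
def K(x,y,z): return ray(s,140+(x+.5)/4.4-.5,230+(y+.5)/4.4-.5,z)
a,b=K(478,183,.161),K(645,180,.161); print("handle",a,b,(a+b)/2,np.linalg.norm(a-b),np.arctan2(-(a-b)[0],(a-b)[1]))
E
```

```text
t 1.2 tcp [0.2146 0.5064 0.2055] rot [-1.571 -0.     1.17 ] F [-0.42 -0.22 -0.06] T [ 0.01 -0.01 -0.  ] w 0.0937
row [-281.7    0.5 -351.1] [-0.00e+00  6.83e+01  1.00e-02]
L [0.5352 0.1901 0.154 ]
M [0.5586 0.0883 0.154 ]
R [0.5678 0.0097 0.154 ]
yaw 0.17891276895825328 0.1833491151171407
off [ 0.0049019  -0.01269614  0.        ]
bay [0.59579689 0.10794163 0.154     ] mid [0.60287995 0.09632049 0.154     ]
handle [0.43064274 0.14421034 0.161     ] [0.43032295 0.07705281 0.161     ] [0.43048285 0.11063158 0.161     ] 0.067158291322248 -0.004761772771850121
```

```bash
python3 -m creep '[[-282,-15,-351,0,68,0,60],[-282,-15,-351,0,68,0,90],[-282,-15,-351,0,68,0,90],[-282,-15,-351,0,68,0,90],[-282,-15,-351,0,68,0,90]]'; python3 -c "
from h import *
o=st(); row([.4285,.110,.205],-.012,o)"
```

```text
time: 1.88
tool_pos: [0.3631, 0.2296, 0.2162]
ee_rot: [-1.571, -0.001, 0.227]
wrist_force: [0.9, 0.3, 0.1]
width: 0.061
t 1.88 tcp [0.3631 0.2296 0.2162] rot [-1.571e+00 -1.000e-03  2.270e-01] F [0.89 0.32 0.08] T [-0.04 -0.05 -0.03] w 0.061
row [  36.9   11.2 -131.2] [-0.02 13.68  0.07]
```

```bash
python3 -m creep '[[37,11,-131,0,13.7,0,90],[37,11,-131,0,13.7,0,90],[37,11,-131,0,13.7,0,90],[37,11,-131,0,13.7,0,90]]'; python3 - <<'E'
from h import *
o=st(); s=robot.snapshot("wrist"); cv2.imwrite("pics/w1.png",s["color"])
print({k:(np.round(v,3).tolist() if k!='color' else 0) for k,v in s.items()})
for n in ("key_handle","block"):
    print(n,[(np.round(d["point"],4),round(d["p"],2)) for d in robot.landmark_of(n,"wrist")[:3]])
row([.4285,.110,.205],-.012,o)
E
```

```text
time: 2.38
tool_pos: [0.4287, 0.1122, 0.2048]
ee_rot: [-1.57, 0.001, -0.008]
wrist_force: [-0.2, 0.6, -0.2]
width: 0.0613
t 2.38 tcp [0.4287 0.1122 0.2048] rot [-1.57e+00  1.00e-03 -8.00e-03] F [-0.18  0.63 -0.22] T [-0.08  0.09 -0.02] w 0.0613
{'color': 0, 'fx': 371.648, 'fy': 371.648, 'cx': 318.386, 'cy': 238.378, 'mount': [[1.0, 0.001, -0.001, 0.002], [0.001, -0.235, 0.972, -0.179], [0.001, -0.972, -0.235, 0.068], [0.0, 0.0, 0.0, 1.0]]}
key_handle [(array([0.4131, 0.224 , 0.1333]), 0.96), (array([0.4301, 0.1138, 0.1564]), 0.89), (array([0.3289, 0.1489, 0.1378]), 0.89)]
block [(array([0.4341, 0.115 , 0.0036]), 0.72)]
row [-0.2 -0.2 -2.2] [-0.04  0.23 -0.03]
```

View pics/w1.png

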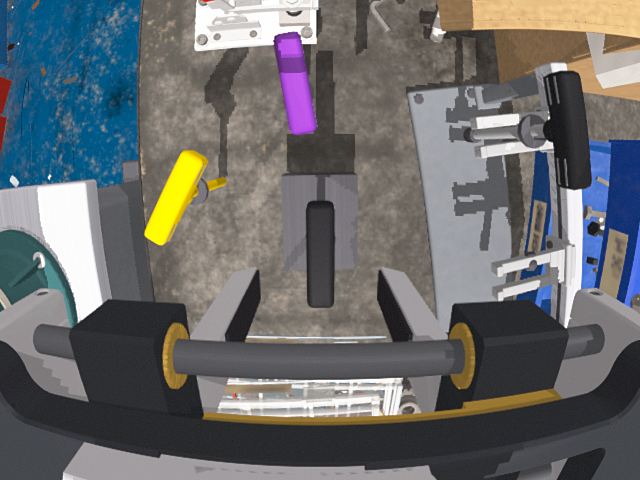

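```bash
python3 -m creep '[[1,40,-1,0,0,0,90],[1,72,-1,0,0,0,90],[1,72,-1,0,0,0,90]]';python3 -m creep '[[0,0,0,0,0,0,180],[0,0,0,0,0,0,255],[0,0,0,0,0,0,255],[0,0,0,0,0,0,255],[0,0,0,0,0,0,255]]'; python3 - <<'E'
from h import *
o=st(); s=robot.snapshot("wrist"); cv2.imwrite("pics/w2.png",s["color"])
E
```

```text
time: 2.9
tool_pos: [0.4271, 0.1125, 0.1305]
ee_rot: [-1.571, 0.006, -0.004]
wrist_force: [-0.0, 0.2, 0.2]
width: 0.0608
time: 3.52
tool_pos: [0.4298, 0.1113, 0.1332]
ee_rot: [-1.571, -0.0, -0.007]
wrist_force: [-0.2, 0.6, 0.4]
width: 0.0178
t 3.52 tcp [0.4298 0.1113 0.1332] rot [-1.571 -0.    -0.007] F [-0.18  0.57  0.38] T [-0.07  0.06 -0.03] w 0.0178
```

View pics/w2.png

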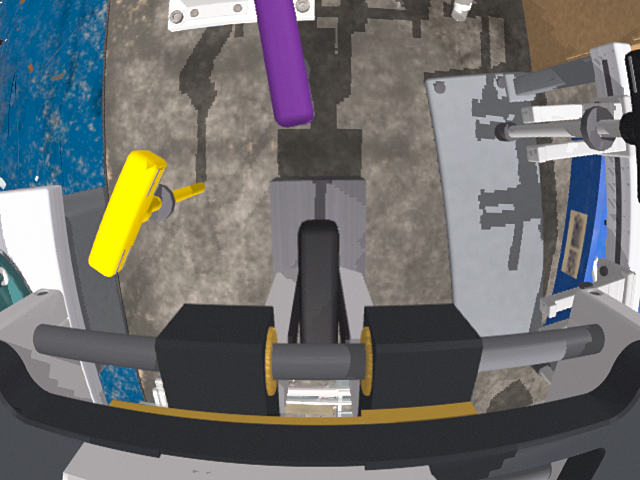

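```bash
python3 -m creep '[[0,-20,0,0,0,0,255],[0,-45,0,0,0,0,255],[0,-60,0,0,0,0,255],[0,-60,0,0,0,0,255],[0,-60,0,0,0,0,255]]'; python3 - <<'E'
from h import *
o=st(); s=robot.snapshot("scene"); cv2.imwrite("pics/s3.png",cv2.resize(s["color"][110:290,190:400],None,fx=3.3,fy=3.3,interpolation=cv2.INTER_CUBIC))
for c in("scene","top"):
  if c=="top": s=robot.snapshot(c)
  for n in ("key_handle","key_collar","key_tip","bay"):
    print(c,n,[(np.round(d["point"],4),round(d["p"],2)) for d in robot.landmark_of(n,c)[:4]])
E
```

```text
time: 4.2
tool_pos: [0.4291, 0.1113, 0.1917]
ee_rot: [-1.571, 0.002, -0.007]
wrist_force: [-0.4, -0.2, -2.1]
width: 0.0179
t 4.2 tcp [0.4291 0.1113 0.1917] rot [-1.571  0.002 -0.007] F [-0.43 -0.24 -2.1 ] T [-0.04  0.07 -0.02] w 0.0179
scene key_handle [(array([0.4129, 0.2255, 0.1389]), 0.84), (array([0.3273, 0.1493, 0.1379]), 0.77), (array([0.4297, 0.1086, 0.2113]), 0.71)]
scene key_collar [(array([0.4289, 0.1132, 0.1656]), 0.83), (array([0.4129, 0.2265, 0.0876]), 0.82), (array([0.3255, 0.1502, 0.0892]), 0.74), (array([0.5752, 0.1976, 0.1499]), 0.74)]
scene key_tip [(array([0.3216, 0.1526, 0.0013]), 0.82), (array([0.4317, 0.1116, 0.0711]), 0.78), (array([ 0.4164,  0.2255, -0.003 ]), 0.61)]
scene bay [(array([0.5949, 0.1064, 0.1525]), 0.9)]
top key_handle [(array([0.327 , 0.1488, 0.1386]), 0.51)]
top key_collar []
top key_tip []
top bay [(array([0.5957, 0.1073, 0.1515]), 0.91)]
```

View pics/s3.png

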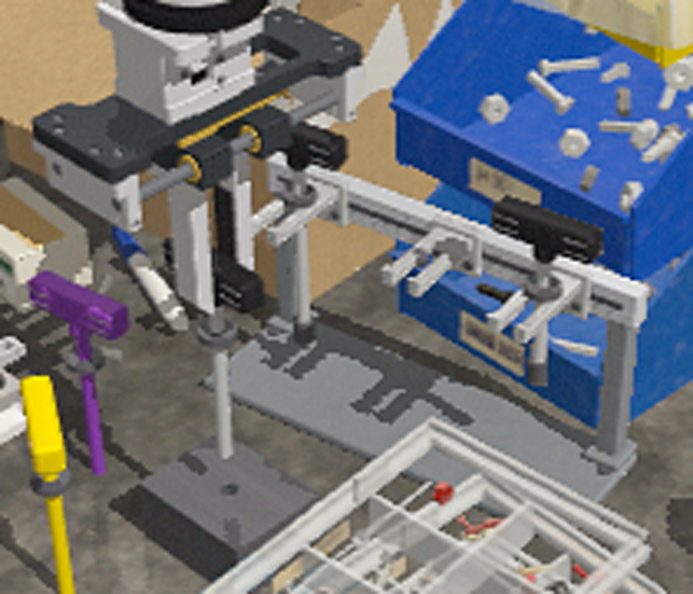

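```bash
python3 -c "
from h import *
o=st(); row([.529,.083,.192],.179,o)"
```

```text
t 4.7 tcp [0.4296 0.1114 0.1928] rot [-1.571  0.    -0.007] F [ 0.42  0.08 -2.44] T [-0.07  0.07  0.01] w 0.0177
row [ 99.6   0.8 -27.7] [ -0.   -10.63  -0.  ]
```

```bash
python3 -m creep '[[40,0,-12,0,-5,0,255],[75,0,-21,0,-8,0,255],[99.5,0,-28,0,-10.7,0,255],[99.5,0,-28,0,-10.7,0,255],[99.5,0,-28,0,-10.7,0,255]]'; python3 - <<'E'
from h import *
o=st(); s=robot.snapshot("scene"); cv2.imwrite("pics/s4.png",cv2.resize(s["color"][110:260,250:410],None,fx=4,fy=4,interpolation=cv2.INTER_CUBIC))
for n in ("key_handle","key_collar","key_tip","bay"):
    print(n,[(np.round(d["point"],4),round(d["p"],2)) for d in robot.landmark_of(n,"scene")[:5]])
s=robot.snapshot("wrist"); cv2.imwrite("pics/w4.png",s["color"])
s=robot.snapshot("top"); cv2.imwrite("pics/t4.png",cv2.resize(s["color"][130:280,200:360],None,fx=4,fy=4,interpolation=cv2.INTER_CUBIC))
E
```

```text
time: 5.32
tool_pos: [0.5283, 0.0829, 0.1927]
ee_rot: [-1.57, 0.001, 0.18]
wrist_force: [-0.9, 0.0, -1.3]
width: 0.018
t 5.33 tcp [0.5283 0.0829 0.1927] rot [-1.57e+00  1.00e-03  1.80e-01] F [-0.93  0.04 -1.3 ] T [-0.06  0.03 -0.01] w 0.018
key_handle [(array([0.4124, 0.2217, 0.1383]), 0.86), (array([0.528 , 0.0818, 0.2131]), 0.76), (array([0.3286, 0.1505, 0.1361]), 0.72)]
key_collar [(array([0.5264, 0.0815, 0.1644]), 0.95), (array([0.4128, 0.2254, 0.089 ]), 0.91), (array([0.3289, 0.149 , 0.0902]), 0.72)]
key_tip [(array([0.5353, 0.0854, 0.0702]), 0.97), (array([0.3226, 0.1543, 0.0015]), 0.97), (array([ 0.4159,  0.2256, -0.0015]), 0.61)]
bay [(array([0.5951, 0.1073, 0.152 ]), 0.82)]
```

View pics/s4.png

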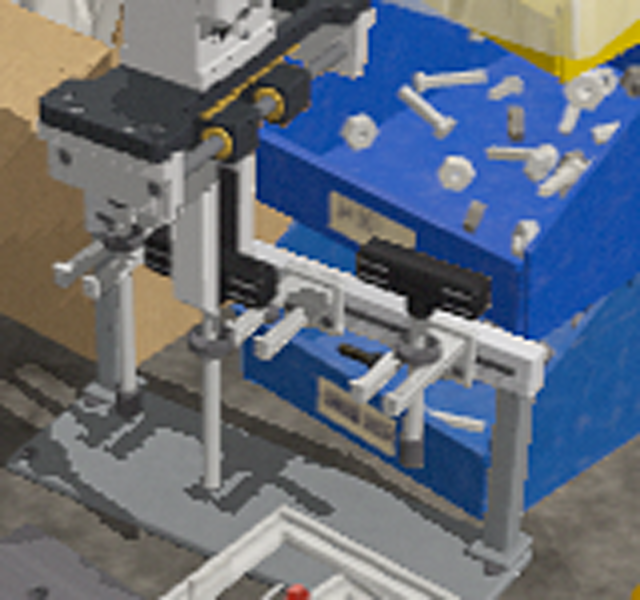

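View pics/w4.png

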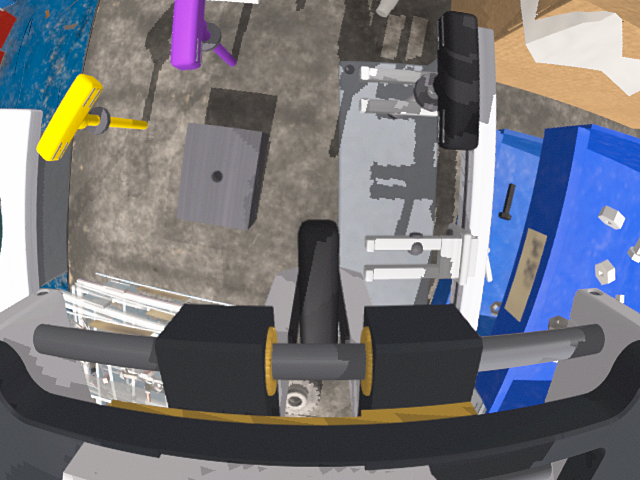

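View pics/t4.png

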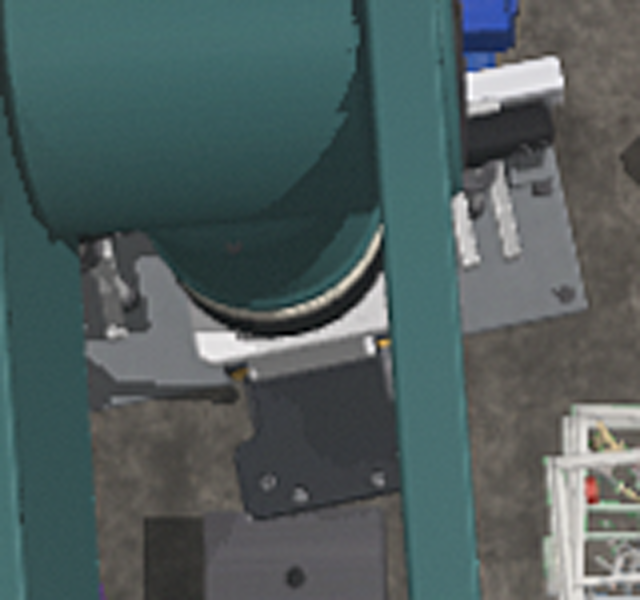

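```bash
python3 - <<'E'
from h import *
o=st(); s=robot.snapshot("wrist"); c=s["color"]
cv2.imwrite("pics/w5.png",cv2.resize(c[190:310,340:500],None,fx=5,fy=5,interpolation=cv2.INTER_CUBIC))
def wr(u,v,zw):
    M=s["mount"]; dx,dy=u-s["cx"],v-s["cy"]; r=np.hypot(dx,dy); th=r/s["fx"]
    d=np.array([np.sin(th)*dx/r,np.sin(th)*dy/r,np.cos(th)]); d=M[:3,:3]@d; p=M[:3,3]
    Rt=R.from_euler('xyz',o['ee_rot']).as_matrix(); dw=Rt@d; pw=o['tool_pos']+Rt@p
    w=pw+dw*(zw-pw[2])/dw[2]; return w,Rt.T@(w-o['tool_pos'])
for n,u,v,z in (("tip+",367,244,.154),("tip-",367,273,.154),("root+",440,240,.15),("root-",440,271,.15)):
    w,t=wr(u,v,z); print(n,np.round(w,4),np.round(t*1000,1))
for n,u,v,z in (("handle far end",318,222,.219),):
    w,t=wr(u,v,z); print(n,np.round(w,4),np.round(t*1000,1))
s=robot.snapshot("scene")
cv2.imwrite("pics/s5.png",cv2.resize(s["color"][170:245,280:380],None,fx=8,fy=8,interpolation=cv2.INTER_CUBIC))
E
```

```text
t 5.67 tcp [0.5286 0.0829 0.1932] rot [-1.571e+00 -1.000e-03  1.800e-01] F [-0.35  0.67 -1.73] T [-0.04  0.05 -0.03] w 0.0175
tip+ [0.5572 0.0996 0.154 ] [31.1 39.2 11.3]
tip- [0.5612 0.0814 0.154 ] [31.7 39.2 -7.4]
root+ [0.6041 0.1097 0.15  ] [79.1 43.3 12.8]
root- [0.6098 0.0895 0.15  ] [81.  43.3 -8.1]
handle far end [0.5232 0.1201 0.219 ] [  1.3 -25.8  37.5]
```

View pics/w5.png

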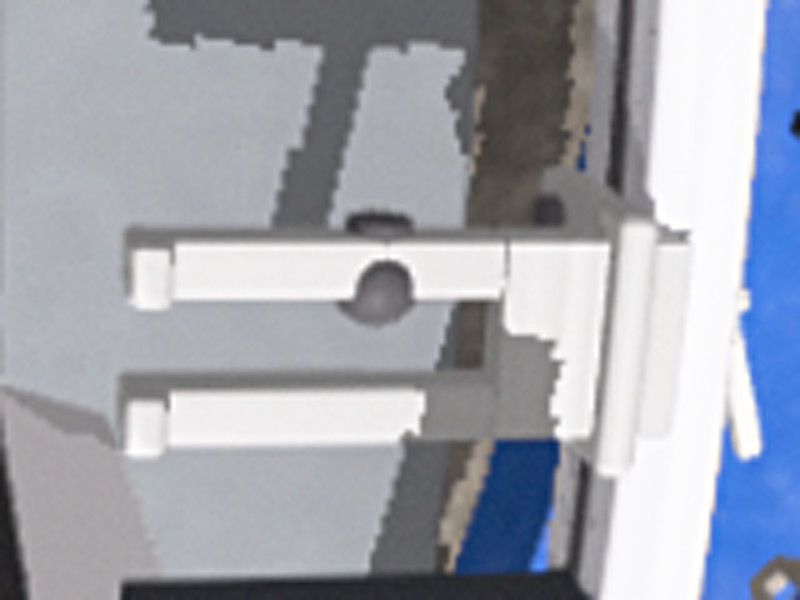

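View pics/s5.png

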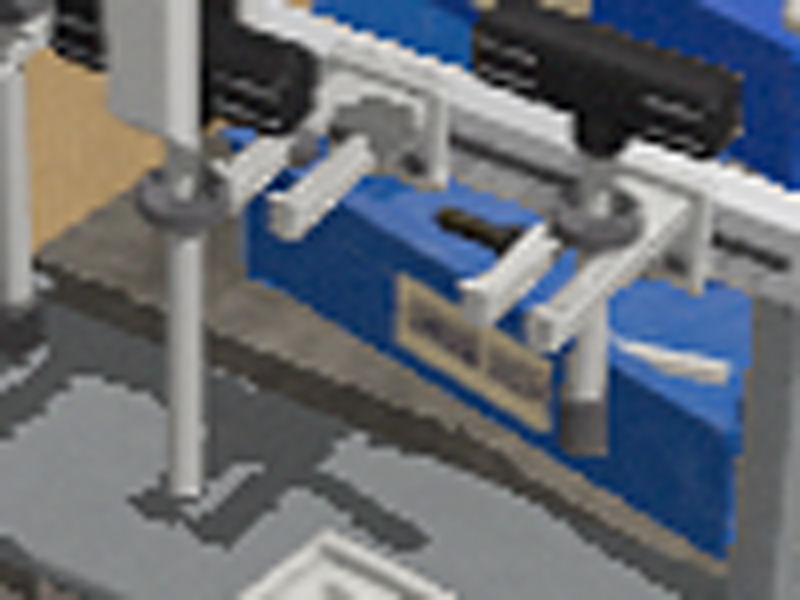

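```bash
cat >> h.py <<'E'
def wr(s,o,u,v,zw):
    M=s["mount"]; dx,dy=u-s["cx"],v-s["cy"]; r=np.hypot(dx,dy); th=r/s["fx"]
    d=np.array([np.sin(th)*dx/r,np.sin(th)*dy/r,np.cos(th)]); d=M[:3,:3]@d; p=M[:3,3]
    Rt=R.from_euler('xyz',o['ee_rot']).as_matrix(); dw=Rt@d; pw=o['tool_pos']+Rt@p
    w=pw+dw*(zw-pw[2])/dw[2]; return w,Rt.T@(w-o['tool_pos'])
E
python3 - <<'E'
from h import *
o=st(); s=robot.snapshot("wrist")
for n,x,y,z in (("tip+",130,278,.154),("tip-",126,427,.154),("o+",340,242,.15),("i+",340,298,.15),("i-",340,390,.15),("o-",340,440,.15),("i+n",200,300,.15),("i-n",200,392,.15),("i+f",480,297,.15)):
    w,t=wr(s,o,340+x/5,190+y/5,z); print(n,np.round(w,4),np.round(t*1000,1))
s=robot.snapshot("scene")
# scene: shank axis, collar bottom; prong tips top face centres
def S(x,y,z): return ray(s,280+(x+.5)/8-.5,170+(y+.5)/8-.5,z)
for n,a in (("collar bottom c",(182,212,.164)),("tip+",(222,172,.154)),("tip-",(290,206,.154)),("R tip+",(478,288,.154)),("R tip-",(545,318,.154))):
    print(n,np.round(S(*a),4))
print(o['tool_pos'])
E
```

```text
t 5.78 tcp [0.5288 0.0828 0.1931] rot [-1.571 -0.     0.18 ] F [-0.1   0.03 -1.89] T [-0.04  0.   -0.02] w 0.0175
tip+ [0.5569 0.0984 0.154 ] [30.5 39.1 10.3]
tip- [0.5606 0.0795 0.154 ] [30.7 39.1 -8.9]
o+ [0.583  0.1068 0.15  ] [57.6 43.1 13.9]
i+ [0.5847 0.0997 0.15  ] [58.  43.1  6.6]
i- [0.5877 0.0878 0.15  ] [58.9 43.1 -5.6]
o- [0.5894 0.0812 0.15  ] [ 59.4  43.1 -12.5]
i+n [0.567  0.0963 0.15  ] [40.  43.1  6.4]
i-n [0.5697 0.0845 0.15  ] [40.5 43.1 -5.7]
i+f [0.6032 0.1031 0.15  ] [76.8 43.1  6.6]
collar bottom c [0.5289 0.0837 0.164 ]
tip+ [0.5585 0.0985 0.154 ]
tip- [0.5598 0.0758 0.154 ]
R tip+ [0.567  0.0186 0.154 ]
R tip- [ 0.5692 -0.0015  0.154 ]
[0.52878133 0.08282895 0.19311377]
```

```bash
python3 -m creep '[[10,0,0,0,0,0,255],[20,0,0,0,0,0,255],[20,0,0,0,0,0,255]]'; python3 -m creep '[[2,0,0,0,0,0,255],[4,0,0,0,0,0,255],[5,0,0,0,0,0,255],[5,0,0,0,0,0,255]]';python3 - <<'E'
from h import *
o=st(); s=robot.snapshot("scene")
cv2.imwrite("pics/s6.png",cv2.resize(s["color"][170:245,280:380],None,fx=8,fy=8,interpolation=cv2.INTER_CUBIC))
E
```

```text
time: 6.25
tool_pos: [0.5494, 0.0864, 0.1924]
ee_rot: [-1.571, 0.001, 0.18]
wrist_force: [-0.1, 0.3, -0.9]
width: 0.0177
time: 6.75
tool_pos: [0.5535, 0.0872, 0.1929]
ee_rot: [-1.571, -0.0, 0.18]
wrist_force: [0.2, -0.1, -1.2]
width: 0.0179
t 6.75 tcp [0.5535 0.0872 0.1929] rot [-1.571 -0.     0.18 ] F [ 0.2  -0.05 -1.23] T [-0.04  0.06 -0.03] w 0.0179
```

View pics/s6.png

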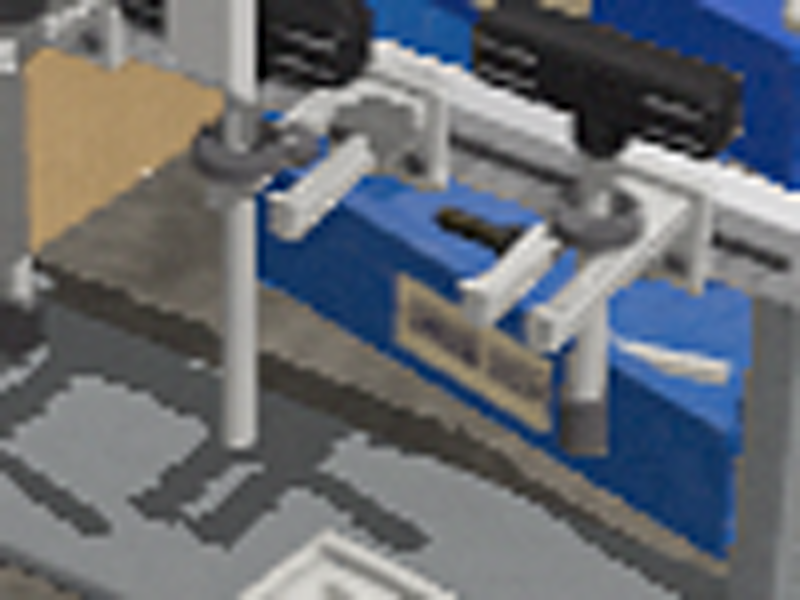

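```bash
python3 -m creep '[[0,0,-1,0,0,0,255],[1,0,-1,0,0,0,255],[2,0,-1,0,0,0,255],[2,0,-1,0,0,0,255]]'; python3 -m creep '[[1,0,0,0,0,0,255],[2,0,0,0,0,0,255],[2,0,0,0,0,0,255]]'; python3 -m creep '[[1,0,0,0,0,0,255],[2,0,0,0,0,0,255],[2,0,0,0,0,0,255]]'; python3 -c "
from h import *
st()"
```

```text
time: 7.3
tool_pos: [0.5558, 0.0866, 0.1929]
ee_rot: [-1.571, -0.0, 0.18]
wrist_force: [-0.7, 0.9, -1.6]
width: 0.0177
time: 7.68
tool_pos: [0.5577, 0.0869, 0.1929]
ee_rot: [-1.571, -0.0, 0.18]
wrist_force: [-0.1, 0.2, -1.7]
width: 0.0178
time: 8.05
tool_pos: [0.5597, 0.0873, 0.1929]
ee_rot: [-1.571, 0.0, 0.18]
wrist_force: [-0.2, -0.9, -1.8]
width: 0.0178
t 8.05 tcp [0.5597 0.0873 0.1929] rot [-1.571  0.     0.18 ] F [-0.24 -0.94 -1.82] T [-0.03  0.01 -0.04] w 0.0178
```

```bash
python3 -m creep '[[1,0,0,0,0,0,255],[2,0,0,0,0,0,255],[3,0,0,0,0,0,255],[3,0,0,0,0,0,255]]'; python3 -m creep '[[1,0,0,0,0,0,255],[2,0,0,0,0,0,255],[3,0,0,0,0,0,255],[3,0,0,0,0,0,255]]'; python3 - <<'E'
from h import *
o=st(); s=robot.snapshot("scene")
cv2.imwrite("pics/s7.png",cv2.resize(s["color"][150:245,270:380],None,fx=7,fy=6.3,interpolation=cv2.INTER_CUBIC))
E
```

```text
time: 8.55
tool_pos: [0.5626, 0.0878, 0.1929]
ee_rot: [-1.571, 0.0, 0.18]
wrist_force: [-0.1, -0.0, -1.8]
width: 0.0178
time: 9.05
tool_pos: [0.5656, 0.0884, 0.1929]
ee_rot: [-1.571, 0.0, 0.18]
wrist_force: [-0.9, 0.5, 0.1]
width: 0.0177
t 9.05 tcp [0.5656 0.0884 0.1929] rot [-1.571  0.     0.18 ] F [-0.85  0.47  0.08] T [-0.05  0.02 -0.02] w 0.0177
```

View pics/s7.png

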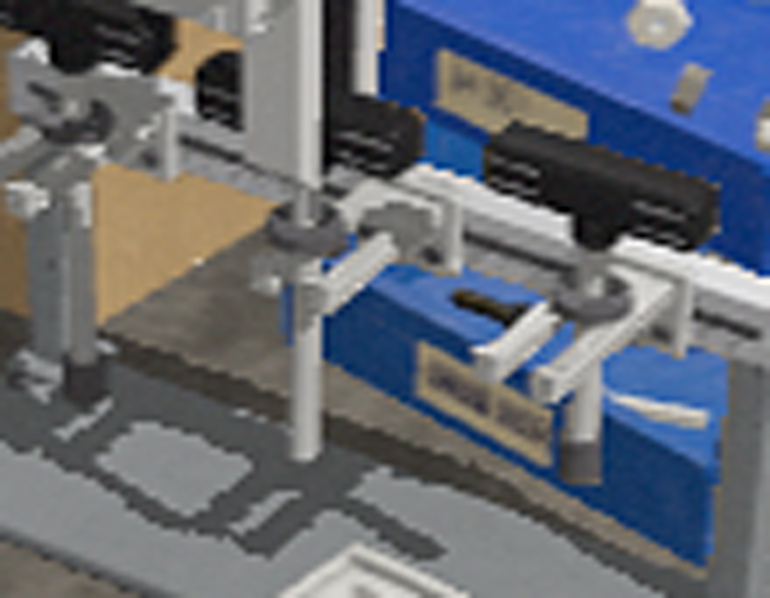

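```bash
python3 -m creep '[[2,0,0,0,0,0,255],[5,0,0,0,0,0,255],[7,0,0,0,0,0,255],[7,0,0,0,0,0,255]]'; python3 -m creep '[[2,0,0,0,0,0,255],[4,0,0,0,0,0,255],[6,0,0,0,0,0,255],[6,0,0,0,0,0,255],[6,0,0,0,0,0,255]]'; python3 - <<'E'
from h import *
o=st(); s=robot.snapshot("scene")
cv2.imwrite("pics/s8.png",cv2.resize(s["color"][150:245,270:380],None,fx=7,fy=6.3,interpolation=cv2.INTER_CUBIC))
s=robot.snapshot("wrist")
cv2.imwrite("pics/w8.png",s["color"])
E
```

```text
time: 9.6
tool_pos: [0.5726, 0.0896, 0.1928]
ee_rot: [-1.571, 0.0, 0.18]
wrist_force: [-0.3, -0.7, -2.2]
width: 0.0179
time: 10.22
tool_pos: [0.5783, 0.0907, 0.1929]
ee_rot: [-1.571, 0.0, 0.18]
wrist_force: [-0.7, 0.4, -0.9]
width: 0.0176
t 10.22 tcp [0.5783 0.0907 0.1929] rot [-1.571  0.     0.18 ] F [-0.71  0.41 -0.89] T [-0.02  0.   -0.01] w 0.0176
```

View pics/s8.png

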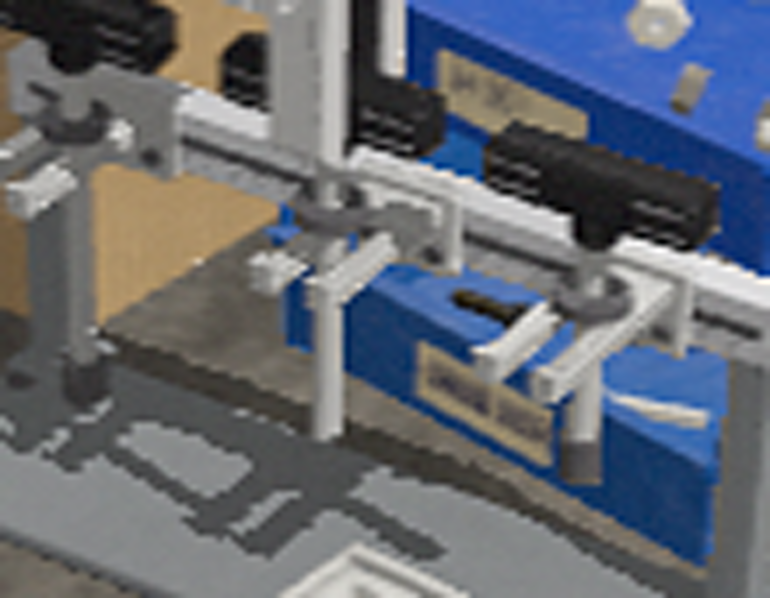

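View pics/w8.png

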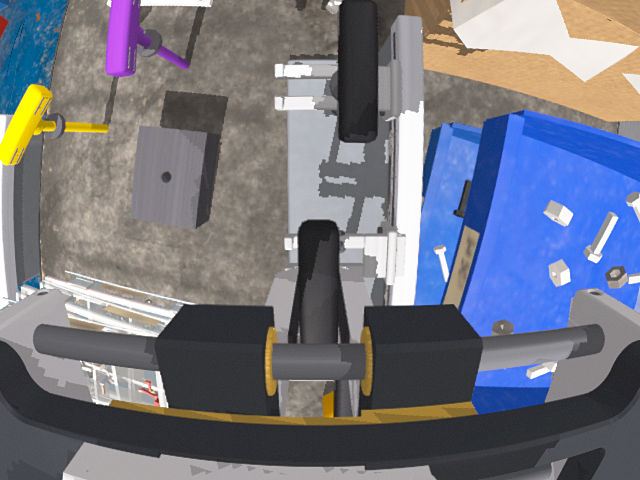

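```bash
python3 -m creep '[[1,0,0,0,0,0,255],[2,0,0,0,0,0,255],[3,0,0,0,0,0,255],[4,0,0,0,0,0,255],[4,0,0,0,0,0,255]]'; python3 -m creep '[[1,0,0,0,0,0,255],[2,0,0,0,0,0,255],[2,0,0,0,0,0,255]]'; python3 -m creep '[[1,0,0,0,0,0,255],[2,0,0,0,0,0,255],[2,0,0,0,0,0,255]]'
```

```text
time: 10.95
tool_pos: [0.5823, 0.0914, 0.1929]
ee_rot: [-1.571, -0.0, 0.18]
wrist_force: [-0.3, -0.2, -1.6]
width: 0.018
time: 11.32
tool_pos: [0.5842, 0.0916, 0.1929]
ee_rot: [-1.571, 0.0, 0.18]
wrist_force: [-0.7, -0.1, -1.9]
width: 0.0177
time: 11.7
tool_pos: [0.5855, 0.0917, 0.1926]
ee_rot: [-1.571, 0.002, 0.18]
wrist_force: [-2.5, -2.3, -1.4]
width: 0.018
```

```bash
python3 -m creep '[[0.5,0,0,0,0,0,255],[1,0,0,0,0,0,255],[1,0,0,0,0,0,255]]'; python3 -m creep '[[0.5,0,0,0,0,0,255],[1,0,0,0,0,0,255],[1,0,0,0,0,0,255]]'
```

```text
time: 12.08
tool_pos: [0.5871, 0.0921, 0.1926]
ee_rot: [-1.571, 0.0, 0.18]
wrist_force: [-3.1, -3.0, -2.9]
width: 0.0178
time: 12.45
tool_pos: [0.5885, 0.0924, 0.1929]
ee_rot: [-1.571, -0.001, 0.18]
wrist_force: [-2.0, -1.9, -2.4]
width: 0.0179
```

```bash
python3 -m creep '[[0.5,0,0,0,0,0,255],[1,0,0,0,0,0,255],[1,0,0,0,0,0,255]]'; python3 -m creep '[[0.5,0,0,0,0,0,255],[1,0,0,0,0,0,255],[1,0,0,0,0,0,255]]'; python3 -m creep '[[0.5,0,0,0,0,0,255],[1,0,0,0,0,0,255],[1,0,0,0,0,0,255]]'
```

```text
time: 12.82
tool_pos: [0.5895, 0.0926, 0.1931]
ee_rot: [-1.571, -0.001, 0.18]
wrist_force: [-0.9, -1.7, -2.4]
width: 0.0179
time: 13.2
tool_pos: [0.5906, 0.0928, 0.1931]
ee_rot: [-1.571, -0.001, 0.18]
wrist_force: [-0.7, -3.0, -0.9]
width: 0.0179
time: 13.58
tool_pos: [0.5915, 0.093, 0.193]
ee_rot: [-1.571, -0.001, 0.18]
wrist_force: [-0.4, -2.3, -1.1]
width: 0.0176
```

```bash
python3 -m creep '[[0.5,0,0,0,0,0,255],[1,0,0,0,0,0,255],[2,0,0,0,0,0,255],[2,0,0,0,0,0,255]]'; python3 -m creep '[[0.5,0,0,0,0,0,255],[1,0,0,0,0,0,255],[2,0,0,0,0,0,255],[2,0,0,0,0,0,255]]'; python3 -m creep '[[0.5,0,0,0,0,0,255],[1,0,0,0,0,0,255],[1.5,0,0,0,0,0,255],[1.5,0,0,0,0,0,255]]'
```

```text
time: 14.08
tool_pos: [0.5937, 0.0935, 0.193]
ee_rot: [-1.571, -0.002, 0.18]
wrist_force: [1.3, -2.5, -1.7]
width: 0.0176
time: 14.58
tool_pos: [0.5954, 0.094, 0.1929]
ee_rot: [-1.57, -0.001, 0.18]
wrist_force: [2.0, -2.3, -2.6]
width: 0.0177
time: 15.08
tool_pos: [0.5965, 0.0944, 0.1929]
ee_rot: [-1.57, -0.0, 0.18]
wrist_force: [-0.4, -0.2, -0.7]
width: 0.0177
```

```bash
python3 -m creep '[[1,0,0,0,0,0,255],[2,0,0,0,0,0,255],[3,0,0,0,0,0,255],[3,0,0,0,0,0,255]]'; python3 -m creep '[[0.5,0,0,0,0,0,255],[1,0,0,0,0,0,255],[1.5,0,0,0,0,0,255],[1.5,0,0,0,0,0,255]]'; python3 -m creep '[[0.5,0,0,0,0,0,255],[1,0,0,0,0,0,255],[1,0,0,0,0,0,255]]';  python3 -m creep '[[0.5,0,0,0,0,0,255],[1,0,0,0,0,0,255],[1,0,0,0,0,0,255]]'
```

```text
time: 15.58
tool_pos: [0.5995, 0.0947, 0.1928]
ee_rot: [-1.57, 0.0, 0.18]
wrist_force: [0.5, -0.1, -1.2]
width: 0.0175
time: 16.08
tool_pos: [0.601, 0.0948, 0.1929]
ee_rot: [-1.571, 0.0, 0.18]
wrist_force: [-0.2, -0.4, -0.6]
width: 0.0181
time: 16.45
tool_pos: [0.6019, 0.095, 0.1929]
ee_rot: [-1.571, 0.0, 0.18]
wrist_force: [0.2, -0.2, -1.2]
width: 0.0177
time: 16.82
tool_pos: [0.6023, 0.095, 0.1928]
ee_rot: [-1.571, 0.002, 0.18]
wrist_force: [-3.9, -0.2, 0.5]
width: 0.0183
```

```bash
python3 -m creep '[[-0.8,2,0,0,0,0,255],[-0.8,5,0,0,0,0,255],[-0.8,8,0,0,0,0,255],[-0.8,10,0,0,0,0,255],[-0.8,10,0,0,0,0,255]]'; python3 -m creep '[[0,1,0,0,0,0,255],[0,2,0,0,0,0,255],[0,2,0,0,0,0,255]]';  python3 -m creep '[[0,0.5,0,0,0,0,255],[0,1,0,0,0,0,255],[0,1,0,0,0,0,255]]'; python3 -m creep '[[0,0.5,0,0,0,0,255],[0,1,0,0,0,0,255],[0,1,0,0,0,0,255]]'
```

```text
time: 17.45
tool_pos: [0.6021, 0.095, 0.1823]
ee_rot: [-1.571, 0.0, 0.18]
wrist_force: [-2.2, -1.0, -2.4]
width: 0.0177
time: 17.82
tool_pos: [0.6021, 0.095, 0.1809]
ee_rot: [-1.571, -0.0, 0.18]
wrist_force: [-2.0, 0.3, -0.9]
width: 0.0174
time: 18.2
tool_pos: [0.6021, 0.095, 0.1799]
ee_rot: [-1.571, 0.0, 0.18]
wrist_force: [-2.9, 0.6, -0.7]
width: 0.0177
time: 18.58
tool_pos: [0.6021, 0.095, 0.1788]
ee_rot: [-1.571, 0.0, 0.18]
wrist_force: [-2.4, -0.1, -1.3]
width: 0.0179
```

```bash
python3 -m creep '[[-0.8,0,0,0,0,0,255],[-0.8,0.5,0,0,0,0,255],[-0.8,0.5,0,0,0,0,255]]'; python3 -m creep '[[0,0.5,0,0,0,0,255],[0,1,0,0,0,0,255],[0,1,0,0,0,0,255]]';  python3 -m creep '[[0,0.3,0,0,0,0,255],[0,0.6,0,0,0,0,255],[0,0.6,0,0,0,0,255]]'
```

```text
time: 18.95
tool_pos: [0.6019, 0.0949, 0.1786]
ee_rot: [-1.571, -0.002, 0.18]
wrist_force: [-0.2, -0.0, -1.2]
width: 0.0178
time: 19.32
tool_pos: [0.6019, 0.0949, 0.1783]
ee_rot: [-1.571, -0.002, 0.18]
wrist_force: [0.2, -0.0, 3.0]
width: 0.0176
time: 19.7
tool_pos: [0.6019, 0.095, 0.1782]
ee_rot: [-1.571, -0.002, 0.18]
wrist_force: [-0.0, 0.1, 5.6]
width: 0.0179
```

```bash
python3 -m creep '[[0,-0.7,0,0,0,0,255],[0,-0.8,0,0,0,0,255]]'; python3 - <<'E'
from h import *
o=st(); s=robot.snapshot("scene")
cv2.imwrite("pics/s9.png",cv2.resize(s["color"][140:235,270:380],None,fx=7,fy=6.3,interpolation=cv2.INTER_CUBIC))
print([(np.round(d["point"],4),round(d["p"],2)) for d in robot.landmark_of("key_collar","scene")])
E
```

```text
time: 19.95
tool_pos: [0.6018, 0.0949, 0.1782]
ee_rot: [-1.571, -0.002, 0.18]
wrist_force: [0.5, -0.2, 4.3]
width: 0.0176
t 19.95 tcp [0.6018 0.0949 0.1782] rot [-1.571 -0.002  0.18 ] F [ 0.54 -0.17  4.3 ] T [ 0.06 -0.07 -0.04] w 0.0176
[(array([0.412 , 0.2262, 0.0885]), 0.94), (array([0.599 , 0.0936, 0.1521]), 0.92), (array([0.3256, 0.1467, 0.09  ]), 0.83), (array([0.6072, 0.016 , 0.1495]), 0.46)]
```

View pics/s9.png

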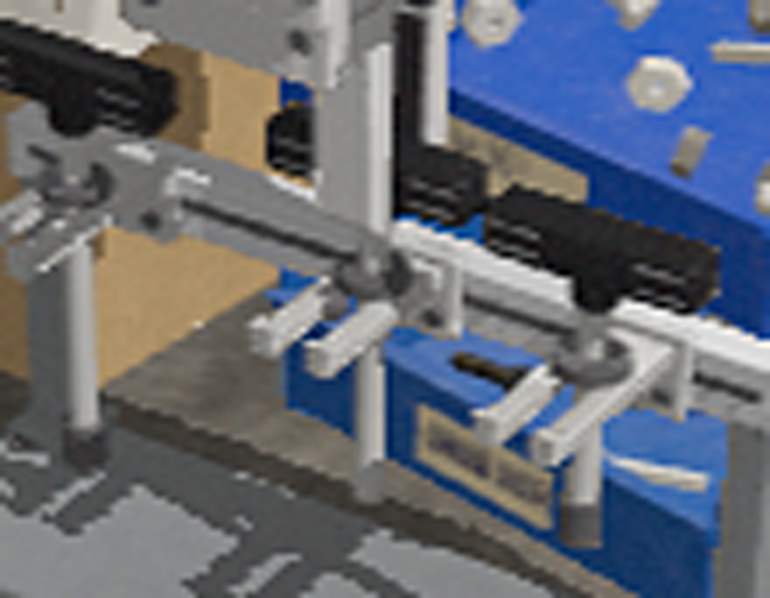

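```bash
python3 -m creep '[[0,-0.6,0,0,0,0,255],[0,-0.6,0,0,0,0,255]]'; python3 -m creep '[[0,0,0,0,0,0,220],[0,0,0,0,0,0,190],[0,0,0,0,0,0,160],[0,0,0,0,0,0,160],[0,0,0,0,0,0,160]]'
```

```text
time: 20.3
tool_pos: [0.6018, 0.0949, 0.1782]
ee_rot: [-1.571, -0.001, 0.18]
wrist_force: [1.9, 0.9, 3.0]
width: 0.0177
time: 20.92
tool_pos: [0.601, 0.0948, 0.1777]
ee_rot: [-1.571, 0.001, 0.18]
wrist_force: [0.0, 0.3, 0.6]
width: 0.0353
```

Released with 35 mm opening (8 mm clearance either side). Raise straight up.

```bash
python3 -m creep '[[0,-5,0,0,0,0,160],[0,-20,0,0,0,0,160],[0,-40,0,0,0,0,160],[0,-60,0,0,0,0,160],[0,-80,0,0,0,0,160]]'; python3 -m creep '[[-30,-20,0,0,0,0,160],[-70,-20,0,0,0,0,160],[-110,-20,0,0,0,0,160],[-140,-20,0,0,0,0,160],[-140,-20,0,0,0,0,160]]'; python3 - <<'E'
from h import *
o=st(); s=robot.snapshot("scene")
cv2.imwrite("pics/s10.png",cv2.resize(s["color"][120:235,250:390],None,fx=5.5,fy=5,interpolation=cv2.INTER_CUBIC))
s=robot.snapshot("wrist"); cv2.imwrite("pics/w10.png",s["color"])
for n in ("key_collar","key_handle","key_tip"):
  for c in ("scene","wrist"): print(n,c,[(np.round(d["point"],4),round(d["p"],2)) for d in robot.landmark_of(n,c)])
E
```

```text
time: 21.55
tool_pos: [0.6016, 0.0949, 0.2605]
ee_rot: [-1.571, -0.002, 0.18]
wrist_force: [-0.1, 0.3, -1.3]
width: 0.0351
time: 22.18
tool_pos: [0.4629, 0.0697, 0.2806]
ee_rot: [-1.571, -0.004, 0.18]
wrist_force: [0.1, 0.1, -0.2]
width: 0.035
t 22.18 tcp [0.4629 0.0697 0.2806] rot [-1.571 -0.004  0.18 ] F [ 0.1   0.08 -0.22] T [-0.06 -0.    0.06] w 0.035
key_collar scene [(array([0.6094, 0.018 , 0.1502]), 0.74), (array([0.3296, 0.1466, 0.0884]), 0.72), (array([0.5999, 0.0957, 0.1527]), 0.67), (array([0.4123, 0.2252, 0.0884]), 0.56)]
key_collar wrist [(array([0.6042, 0.0935, 0.1471]), 0.93), (array([0.3305, 0.1509, 0.0916]), 0.87), (array([0.4127, 0.2226, 0.0899]), 0.78)]
key_handle scene [(array([0.5996, 0.092 , 0.1992]), 0.82), (array([0.4127, 0.2234, 0.1347]), 0.68), (array([0.3246, 0.1496, 0.139 ]), 0.65)]
key_handle wrist [(array([0.3277, 0.1457, 0.1337]), 0.96), (array([0.4116, 0.2276, 0.1332]), 0.93), (array([0.6012, 0.0967, 0.2017]), 0.56)]
key_tip scene [(array([0.3218, 0.1549, 0.0009]), 0.95), (array([0.6062, 0.0967, 0.0551]), 0.69), (array([0.5794, 0.1967, 0.1515]), 0.5)]
key_tip wrist [(array([0.597 , 0.0977, 0.0625]), 0.77), (array([0.3328, 0.1497, 0.0006]), 0.59)]
```

View pics/s10.png

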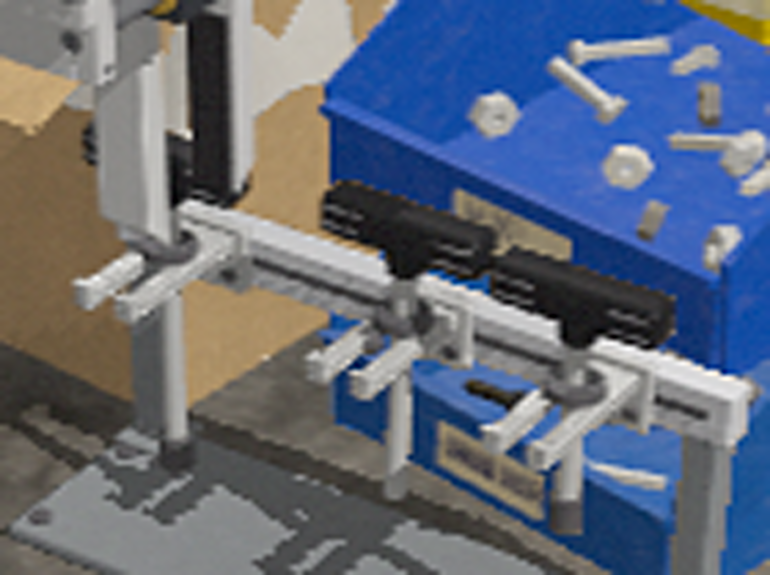

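View pics/w10.png

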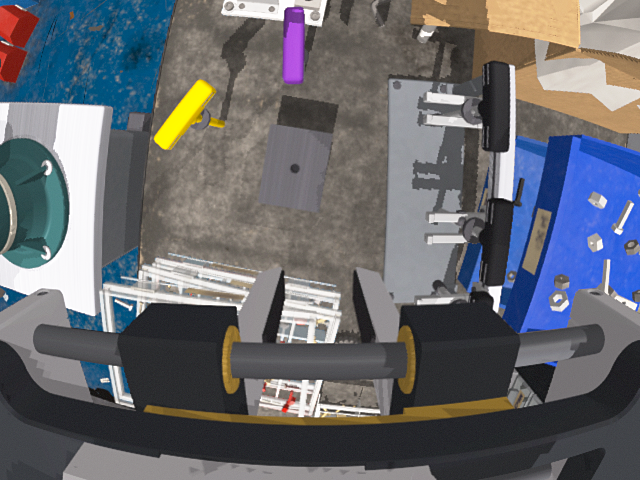

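```bash
python3 -c "
from h import *
st(); print(robot.close_job())"
```

```text
t 22.57 tcp [0.4641 0.0699 0.2777] rot [-1.571e+00  1.000e-03  1.800e-01] F [ 0.42  0.48 -0.15] T [-0.07  0.08  0.02] w 0.0348
the job is handed in; nothing more can be done
None
```

The key is hanging on the middle fork behind the catch, and I handed the job in at 22.6 s of the 59 s allowed.

**How it went:**
- I lifted the key straight out of the block and measured the middle fork from the camera images. It stands about 5 mm further into the rack and 13 mm towards −y from the bay point.
- The shank slid in through the mouth and past the catch, where I measured about 4.5 N. I felt the slot's end at about 4 N and lowered the collar until it bore on the prongs with about 7 N.
- I then let go, raised the gripper straight up and drew it clear.

**Last checks:**
- **Position:** the collar came out at about (0.602, 0.095, 0.150) m, which is flat on the fork and fully home.
- **Pose:** in the scene and wrist pictures the key stands upright with its handle in line with the rail.
- **Surroundings:** both neighbouring keys look undisturbed in those pictures. I did not measure the gear and tape measure again at the end, but the arm never went near them.

**Disagreements:** the cameras differed by about 2 mm on the slot's sideways position. I shifted the key 1 mm as a compromise, and it entered without touching the prongs. The two cameras' final readings of the collar differed by about 4 to 5 mm in x and in height, which is near their stated accuracy. Forces were only read at the end of each move, so brief peaks in between were not seen.

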